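Set the tool balancer's spring and take out its lock pin

ROBOT

A 6-joint arm with a two-finger parallel gripper is mounted at the origin on a cart in front of the work surface, level with it; the furniture and walls round the work are solid. World frame = base frame: x ahead of the robot, y to its left, z up, the work surface at z = 0. Lengths are in m, angles in rad, forces in N, time in s.
With the tool pointing down it reaches from about 0.275 to 0.85 m from the base axis. Payload 19 kg.
Tool frame: the origin (TCP) lies on the centre line of the jaws, within the pads' length; the fingertips stand 14 mm ahead of it and the grasp point (between the pads) lies 5 mm behind it (manip.tcp_to_tips is the distance from the TCP to the fingertips, in m); z points along the fingers, y is the line along which they close (so a half turn about z gives the same grasp; the last joint's range is limited). The gripper opens to 85 mm and grips with 20 to 120 N. Pads are 22 mm wide; open, the fingers measure 114 mm over their backs; the gripper's body (76 mm by 85 mm) begins 54 mm behind the grasp point. The pads swing forward as they close: fully open they stand 13 mm farther back than shut.
Start: joints at [-1.241, 0.15, 1.437, -0, 1.554, -0.134], TCP at [0.257, -0.514, 0.245] pointing down, gripper open.
Joint ranges: [-2.8, 2.8], [-0.68, 2.1], [0.12, 2.68], [-1.39, 4.53], [0.16, 2.79], [-2.81, 2.81]. Speed limits (rad/s): [1.89, 1.89, 2.22, 3.01, 3.01, 3.01].

INTERFACE

Orientations are given as [roll, pitch, yaw] about the fixed x, y, z axes, in that order (R = Rz(yaw) Ry(pitch) Rx(roll)).
In Python, from workcell import readout, vision, ticket, manip gives the robot as it stands.
- The arm moves only by the shell command python3 -m crank 'ROWS' [FORCE]. ROWS is JSON, a list that holds one entry, the list of rows, each a list of 7 numbers: the shift along the tool's x, y, z in cm, then the turn, a rotation vector about the tool's x, y, z in rad, then the opening, from 0 (shut) to 1 (fully open). In form: [[[x, y, z, ax, ay, az, jaw], ...]]. A call has 1 to 10 rows; each row shifts and turns the commanded pose from where the row before left it, along the tool's axes as they then stand; what a row does not reach is not made up. A row lasts 1/8 s, in which the tool goes at most 62.5 mm and 10.7 degrees, less where a joint would pass 70% of its speed; a pose out of reach is approached as far as the arm can. A call with a gripper value outside its range is refused whole. The fingers move at their own pace and stop on an object; FORCE is the grip in N (left out, the last holds). Time passes only in rows, so rows that do not move let the fingers close. It gives the time, the measured TCP pose, the force, the opening and the grip force at its end, in the units of the state.
- readout.read_state(): the state, without advancing time (a new reading comes with each control period).
- vision.read_camera(name): name is "scene" or "top"; returns the picture (420x560x3 uint8, red, green, blue); there is no depth.
- vision.camera_model(name): a dict with "fx", "fy", "cx", "cy" (pixels), "world_to_cam" (4x4, takes a point from world to camera coordinates). Camera axes: x right, y up, looking along -z (the intrinsics and any distortion apply to the point x, -y, -z); pixel columns grow to the right and rows downward; lengths in m; the calibration is good to about 2 mm. A picture is of the moment at which its call begins. camera_model takes no time and is no camera call.
- ticket.close_job(): hands the job in; it is judged then, once.
The state is a dict: "time_s": time; "q": joint angles; "joint_vel": joint speeds; "joint_efforts": joint torques, N m; "eef_pos": TCP position; "tool_rot": TCP orientation; "contact_force": force on the tool from outside, world axes, zero at the start; "torque": the same for the moment, N m; "finger_gap": finger opening in m; "grasp_force": force on a finger pad.
Only numpy, scipy, OpenCV 4.12 (cv2) and the standard library are available. Lean on these libraries where they do the work, as an engineer would, in place of code of your own. Each camera call takes 0.05 s, during which the arm holds its last target. There are 200 camera calls.

TASK

The blue spring balancer for the hand polisher is to be made ready for hanging up. Wind its brass key clockwise in as many bites as it takes, letting the click hold the spring each time you let go, until the pointer stays in the green field of the dial with your hand off the key; never let the pointer go into the red. Only then pull the red-handled lock pin straight up out of its boss, lower it gently tip first into the open steel tin, and let go, leaving the tin standing and everything else where it is.

Things in the scene. Friction and masses are not known exactly. Their poses are not given: they have to be found in the camera images.
- balancer: Fixed spring balancer lying flat on a dark steel plate 236 x 150 mm; round blue case 150 mm across, top at z = 57 mm. Origin: bench level, on the upright axis of case and key. x to the black cable nozzle (hanger eye at -x), -y to the lock-pin boss. Within 75 mm of the axis only the key stands above z = 77 mm. White dial on the case's -x side, 40 to 64 mm from the axis.
- winding_key (a joint): Turn of the key, rad, growing clockwise from above (start 0.0 to 1.2, stop 6.0). Pointer geared 3:1: green 3.72 to 4.88, red above. The spring turns it back (0.045 N m at 0, +0.03 per rad). A click on the toothed wheel lets it turn clockwise only: let go, it runs back to the tooth last passed. Teeth are 0.39 apart, holding at about 0.03 + 0.388 n: 3.91, 4.30, 4.68 are in the green. It cannot be unwound.
- key_grip (a point): Middle of the brass butterfly key's wings, on the upright axis, 110 mm over the bench. The wings are an upright flat plate 74 mm long, 12 mm thick, from z = 92 to 128 mm, on a stem 17 mm across. The point turns with the key: x along the wings, y across their thickness, z up.
- lock_pin: Loose steel pin, 116 mm long, upright in the boss beside the case. Origin at its tip, z along it to the handle. Shank 12 mm across from 0 to 52 mm, collar 26 mm across to 57 mm, round red handle with black rings 20 mm across to 116 mm. 0.08 to 0.15 kg. At the start the shank is in the bore to the collar: lift it 55 mm to come free.
- pin_grip (a point): On the axis of the lock pin's handle, 95 mm above its tip: where to take it. The axes are those of the pin.
- bore_mouth (a point): Centre of the bore's mouth on top of the lock-pin boss, 60 mm over the bench and 112 mm from the key's axis (balancer -y); bore 16.5 mm wide, 52 mm deep, upright.
- dial_green (a point): Middle of the green field of the dial, on top of the case. Read in clockwise order the dial shows black ticks from 0 to 3.5 rad of key turn, the green field (about 20 mm long), then the red field; a thin black pointer turns clockwise over it about the key's axis.
- tin: Open round steel tin standing on the bench, to the left or to the right of the balancer, loose (0.35 kg): 82 mm across outside, 76 mm inside, 80 mm high, floor 4 mm thick. Origin: centre of its underside, z up.
- grit_bottle: White plastic bottle with a blue cap and band, 58 mm across, 104 mm high, on the other side of the balancer from the tin. Leave alone. Origin: centre of its underside.
- tape: Roll of masking tape, 100 mm across, 25 mm high, lying flat behind on the left. Leave alone. Origin: centre of its underside.
- orange_clamp: Orange spring clamp, 106 x 74 x 18 mm, lying flat at the near left. Leave alone. Origin: its middle.
- yellow_pad: Dark hand pad with yellow dots, 92 x 56 x 22 mm, lying behind the balancer. Leave alone. Origin: centre of its underside.

How it is judged:
On the way, in this order (a step that is already met when the one before it is completed fails the run):
1. The key is wound so that the pointer stays in the green with the hand off the key, the lock pin still home in its boss (value of joint winding_key between 3.72 and 4.88 rad and contact force between the fingers and balancer below 0.5 N and z of lock_pin in the frame of balancer below 0.02 m), for 0.2 s.
2. The lock pin is pulled right out of its boss, held in the fingers (z of lock_pin in the frame of balancer above 0.066 m and contact force between the fingers and lock_pin above 0.5 N), for 0.1 s.
3. The pin, still held, is lowered tip first into the tin, its tip at least 25 mm below the rim (x of lock_pin in the frame of tin between -0.04 and 0.04 m and y of lock_pin in the frame of tin between -0.04 and 0.04 m and z of lock_pin in the frame of tin below 0.055 m and contact force between the fingers and lock_pin above 0.5 N), for 0.05 s.
At the end, for the whole second after the job is handed in: The pointer is in the green (winding_key between 3.72 and 4.88 rad), the lock pin rests in the tin with its tip within 25 mm of the tin's underside, the tin stands upright (within 0.1 rad) and everything is at rest (value of joint winding_key between 3.72 and 4.88 rad and x of lock_pin in the frame of tin between -0.04 and 0.04 m and y of lock_pin in the frame of tin between -0.04 and 0.04 m and z of lock_pin in the frame of tin below 0.025 m and angle between tin's own z axis and vertical below 0.1 rad and linear speed of each of lock_pin, tin below 0.03 m/s); the robot touches nothing.
It fails at once if The spring is overwound: the pointer is well into the red (winding_key above 5.2 rad) (value of joint winding_key above 5.2 rad).
It fails at once if The tin is tipped by more than 0.35 rad or pushed more than 60 mm (angle between tin's own z axis and vertical above 0.35 rad or distance of tin from where it was at the start of the episode above 0.06 m).
It fails at once if Another loose thing is pushed more than 30 mm or knocked over (distance of any of grit_bottle, tape, orange_clamp, yellow_pad from where it was at the start of the episode above 0.03 m or angle between grit_bottle's own z axis and vertical above 0.4 rad).
It also fails if it takes over 66 s, if anything falls off the work surface, if the arm or the gripper's body presses on something with over 40 N, if the wrist force passes 120 N, or if a joint passes its speed limit or range.

## Working session

There is one attempt and no reset: what is moved stays moved. The work goes in short steps, Python scripts to look and compute and a shell command to move; the robot and the scene stay as the last step left them, time stands still between calls to the robot, and variables do not carry over. Pictures are saved under pics/ and viewed, at most 15 in all, crops included, and the job is handed in when it is done.

```bash
mkdir -p pics; ls; python3 - <<'E'
from workcell import readout, vision, manip
import cv2,json
for n in("scene","top"):
    im=vision.read_camera(n); cv2.imwrite(f"pics/{n}0.png",im[:,:,::-1])
    m=vision.camera_model(n); print(n,m)
print(readout.read_state(), manip.tcp_to_tips)
E
```

```text
pics
scene {'fx': 400.4251103444752, 'fy': 400.4251103444752, 'cx': 275.344042082752, 'cy': 205.84987210634307, 'world_to_cam': array([[ 9.40225866e-01,  3.40551008e-01,  5.76042970e-04,
        -5.28800929e-01],
       [-2.34855083e-01,  6.47183653e-01,  7.25256099e-01,
         6.72996278e-02],
       [ 2.46613890e-01, -6.82039831e-01,  6.88478945e-01,
        -1.23311329e+00],
       [ 0.00000000e+00,  0.00000000e+00,  0.00000000e+00,
         1.00000000e+00]])}
top {'fx': 458.13800241432654, 'fy': 458.13800241432654, 'cx': 267.474023347258, 'cy': 210.494022549313, 'world_to_cam': array([[-0.02774703, -0.99953416, -0.01271108,  0.03629773],
       [ 0.98552817, -0.02948106,  0.16692842, -0.563631  ],
       [-0.1672254 , -0.00789536,  0.98588708, -1.45638449],
       [ 0.        ,  0.        ,  0.        ,  1.        ]])}
{'time_s': 0.1, 'q': array([-1.24101644e+00,  1.50915550e-01,  1.43794217e+00,  2.29259820e-05,
        1.55380671e+00, -1.33996552e-01]), 'joint_vel': array([ 0.00100471, -0.00021566, -0.00203958, -0.00171217, -0.00035862,
        0.00024712]), 'joint_efforts': array([ 6.10074552e-03, -7.14383912e+01, -5.71797180e+01, -2.25784815e-04,
        7.13578222e-03,  1.01041761e-05]), 'eef_pos': array([ 0.25713793, -0.51407275,  0.24475982]), 'tool_rot': array([-3.14053355e+00, -1.65901760e-04,  4.63775947e-01]), 'contact_force': array([-0.81950929,  0.03940668, -0.0802612 ]), 'torque': array([ 0.01300806, -0.01953386,  0.04201494]), 'grasp_force': 0.0, 'finger_gap': 0.08515121047942915} 0.014
```

View pics/scene0.png

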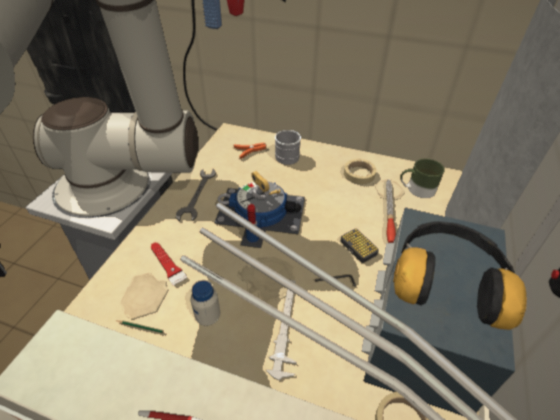

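View pics/top0.png

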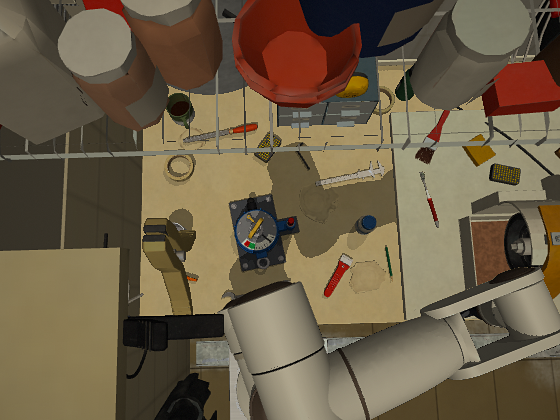

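The scene view shows the balancer at about (262,203), the pin handle at (252,215) and the tin at (288,148). In the top view the balancer is at (257,230), the pin at (291,223), and the tin is hidden under an overhead object. I'll enlarge the central areas next.

```bash
cat > h.py <<'E'
import numpy as np,cv2
from workcell import readout,vision
M={n:vision.camera_model(n) for n in("scene","top")}
def ray(n,u,v):
    m=M[n];T=m["world_to_cam"];R=T[:3,:3];o=-R.T@T[:3,3]
    d=R.T@np.array([(u-m["cx"])/m["fx"],-(v-m["cy"])/m["fy"],-1]);return o,d/np.linalg.norm(d)
def onz(n,u,v,z):
    o,d=ray(n,u,v);return o+d*(z-o[2])/d[2]
def tri(a,b):
    o,d=ray("scene",*a);p,e=ray("top",*b)
    s=np.linalg.lstsq(np.c_[d,-e],p-o,rcond=None)[0]
    A=o+d*s[0];B=p+e*s[1];return (A+B)/2,np.linalg.norm(A-B)
def proj(n,P):
    m=M[n];c=m["world_to_cam"]@np.r_[P,1];return np.array([m["cx"]+m["fx"]*c[0]/-c[2],m["cy"]-m["fy"]*c[1]/-c[2]])
def grab(n,name,box,k):
    x0,y0,x1,y1=box;im=vision.read_camera(n);cv2.imwrite(f"pics/{name}.png",cv2.resize(im[y0:y1,x0:x1,::-1],None,fx=k,fy=k,interpolation=cv2.INTER_CUBIC));return im
def blob(im,f,box):
    x0,y0,x1,y1=box;h=cv2.cvtColor(im[y0:y1,x0:x1],cv2.COLOR_RGB2HSV).astype(int);m=f(h[...,0],h[...,1],h[...,2]).astype(np.uint8)
    n,l,s,c=cv2.connectedComponentsWithStats(m)
    i=1+s[1:,4].argmax();return c[i]+[x0,y0],s[i],(l==i)
E
python3 - <<'E'
import cv2,numpy as np
a=cv2.imread("pics/scene0.png")[120:260,200:340];b=cv2.imread("pics/top0.png")[180:280,150:310]
cv2.imwrite("pics/c0.png",np.vstack([cv2.resize(b,(800,500),interpolation=2)]))
cv2.imwrite("pics/c1.png",cv2.resize(a,(600,600),interpolation=2))
E
```

```text
(no output)
```

View pics/c0.png

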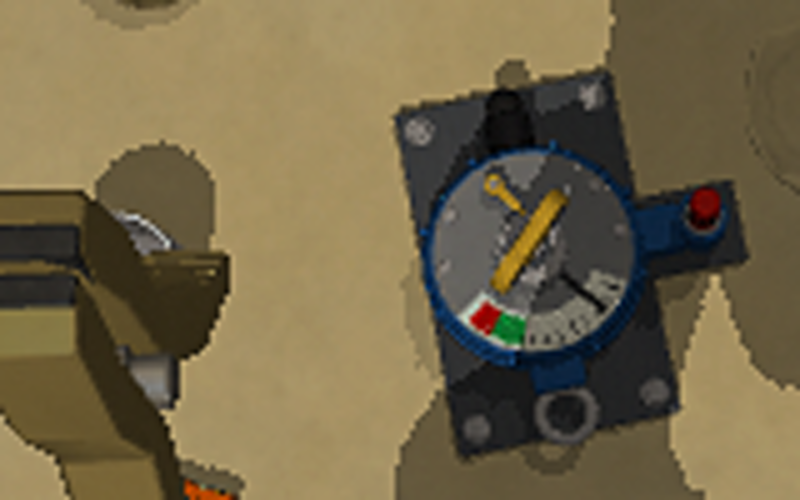

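View pics/c1.png

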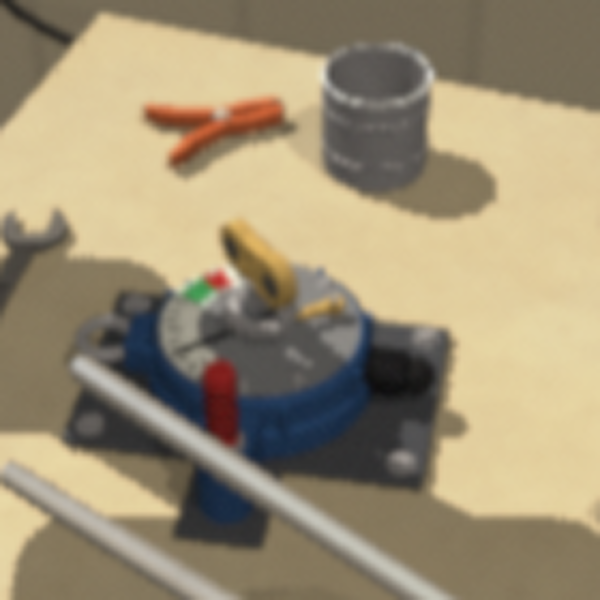

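Top crop (5x): the key wings run from (249.6,235.6) to (261.6,220.6). The pin's top is at (291,219), and the pointer is at the start of the dial. Scene crop: the key's middle is at (260,182), the pin's top at (251.6,206), and the tin's rim centre at (288,137).

```bash
python3 - <<'E'
from h import *
np.set_printoptions(precision=4,suppress=True)
s=lambda x,y:(200+x*140/600,120+y*140/600); t=lambda x,y:(150+x/5,180+y/5)
print("key mid",tri(s(258,263),t(530,241)))
print("pin top",tri(s(221,366),t(706,192)))
print("case centre z57",onz("top",*t(532,252),.057), "nozzle end",onz("top",*t(503,92),.04),"eye",onz("top",*t(567,413),.02))
print("key ends z128",onz("top",*t(562,196),.128),onz("top",*t(498,285),.128))
print("tin",onz("scene",*s(378,73),.08),"top edge visible", onz("top",*t(145,215),.08))
print("rim L/R",onz("scene",*s(322,75),.08),onz("scene",*s(433,75),.08), "near/far",onz("scene",*s(378,106),.08),onz("scene",*s(378,42),.08))
print("base near",onz("scene",*s(375,190),.0))
print("green",onz("top",*t(510,330),.057),"pointer",onz("top",*t(603,307),.058))
for z in(.2,.3,.4,.5,.6,.7,.8,1): print(z,onz("top",*t(225,265),z),proj("scene",onz("top",*t(225,265),z)))
print(ray("scene",0,0)[0],ray("top",0,0)[0])
E
```

```text
key mid (array([0.4988, 0.0569, 0.1086]), np.float64(0.0004855428328977226))
pin top (array([ 0.5222, -0.0543,  0.1269]), np.float64(0.004011983804988295))
case centre z57 [0.4986 0.0576 0.057 ] nozzle end [0.6081 0.0749 0.04  ] eye [0.3962 0.0384 0.02  ]
key ends z128 [0.524  0.0359 0.128 ] [0.4698 0.0767 0.128 ]
tin [0.489  0.3231 0.08  ] top edge visible [0.5268 0.3043 0.08  ]
rim L/R [0.4507 0.3064 0.08  ] [0.5282 0.3346 0.08  ] near/far [0.5025 0.2828 0.08  ] [0.4756 0.3629 0.08  ]
base near [0.5007 0.2868 0.    ]
green [0.4484 0.073  0.057 ] pointer [0.4614 0.0127 0.058 ]
0.2 [0.4781 0.2327 0.2   ] [275.3936 117.5079]
0.3 [0.4657 0.2159 0.3   ] [268.83    86.6625]
0.4 [0.4533 0.199  0.4   ] [261.2328  50.9594]
0.5 [0.4409 0.1821 0.5   ] [252.3368   9.1529]
0.6 [0.4285 0.1652 0.6   ] [241.7779 -40.4684]
0.7 [0.4161 0.1483 0.7   ] [ 229.0417 -100.3216]
0.8 [0.4036 0.1315 0.8   ] [ 213.3775 -173.9352]
1 [0.3788 0.0977 1.    ] [ 168.0201 -387.0914]
[ 0.8171 -0.7045  0.8005] [0.3129 0.0082 1.5304]
```

Estimates so far: key axis (0.499, 0.057), wings at about -0.65 rad, pin at (0.521, -0.053), tin at (0.489, 0.323). The key is probably at about 0.8 rad, tooth 2. I'll move over the key now.

```bash
python3 -m crank '[[[4.7,-4.0,0,0,0,0,1],[4.7,-4.0,0,0,0,0,1],[4.7,-4.0,0,0,0,0,1],[4.7,-4.0,0,0,0,0,1],[4.7,-4.0,0,0,0,0,1],[4.7,-4.0,0,0,0,0,1],[4.7,-4.0,0,0,0,0,1],[4.7,-4.0,0,0,0,0,1],[4.7,-4.0,0,0,0,0,1],[4.7,-4.0,0,0,0,0,1]]]' 60
python3 -m crank '[[[0,0,0,0,0,-0.185,1],[0,0,0,0,0,-0.185,1],[0,0,0,0,0,-0.185,1],[0,0,0,0,0,-0.185,1],[0,0,0,0,0,-0.185,1],[0,0,0,0,0,-0.185,1],[0,0,0,0,0,-0.185,1],[0,0,0,0,0,-0.185,1],[0,0,0,0,0,-0.185,1],[0,0,0,0,0,-0.185,1]]]'
```

```text
time_s: 1.35
eef_pos: [0.4989, 0.0559, 0.2453]
tool_rot: [3.142, -0.0, 0.464]
contact_force: [0.7, -1.3, 0.0]
finger_gap: 0.0857
grasp_force: 0.0
time_s: 2.6
eef_pos: [0.4985, 0.0538, 0.2451]
tool_rot: [-3.141, -0.0, 2.32]
contact_force: [0.1, -0.6, 0.4]
finger_gap: 0.0853
grasp_force: 0.0
```

```bash
python3 -m crank '[[[0.2,0.2,4,0,0,-0.17,1],[0,0,4,0,0,0,1],[0,0,1,0,0,0,1],[0,0,0,0,0,0,1]]]'
python3 - <<'E'
from h import *
s=grab("scene","s1",(190,110,340,260),3.6);t=grab("top","t1",(180,150,340,290),3.6)
a=cv2.imread("pics/s1.png");b=cv2.imread("pics/t1.png");h=min(len(a),len(b))
c=np.hstack([a[:h,:],b[:h]]);cv2.imwrite("pics/v1.png",cv2.resize(c,(800,int(h*800/c.shape[1]))))
st=readout.read_state();print(st["q"],st["eef_pos"],st["tool_rot"])
E
```

```text
time_s: 3.1
eef_pos: [0.4988, 0.0566, 0.1557]
tool_rot: [-3.141, -0.0, 2.484]
contact_force: [-0.0, 0.6, 0.8]
finger_gap: 0.0857
grasp_force: 0.0
[-4.07134510e-02  4.62921951e-02  1.73297301e+00  8.57941872e-05
  1.36048086e+00 -9.53532913e-01] [0.49940725 0.05654577 0.15684612] [3.14045539e+00 1.45724260e-03 2.48359713e+00]
```

View pics/v1.png

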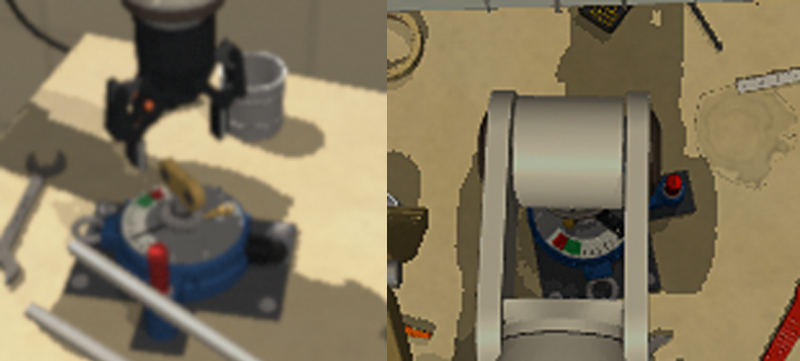

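The fingers straddle the wings cleanly: the key is between them in the scene crop at (180,180). The dial stays visible past the arm in the top crop at (570,240). Descending and gripping.

```bash
python3 -m crank '[[[0,0,2.5,0,0,0,1],[0,0,2.6,0,0,0,1],[0,0,0,0,0,0,1],[0,0,0,0,0,0,0],[0,0,0,0,0,0,0],[0,0,0,0,0,0,0],[0,0,0,0,0,0,0],[0,0,0,0,0,0,0],[0,0,0,0,0,0,0]]]' 60
```

```text
time_s: 4.32
eef_pos: [0.5001, 0.0581, 0.1053]
tool_rot: [3.137, 0.001, 2.484]
contact_force: [10.2, 16.6, 2.0]
finger_gap: 0.0127
grasp_force: 58.5
```

```bash
python3 -m crank '[[[0,0.2,0,0,0,0,0],[0,0,0,0,0,0,0]]]'; python3 -m crank '[[[0,0,0,0,0,0.1,0],[0,0,0,0,0,0.12,0],[0,0,0,0,0,0.12,0],[0,0,0,0,0,0.12,0],[0,0,0,0,0,0,0]]]'; python3 - <<'E'
from workcell import readout
s=readout.read_state();print(s["torque"],s["tool_rot"],s["eef_pos"])
E
```

```text
time_s: 4.58
eef_pos: [0.5004, 0.0584, 0.1052]
tool_rot: [3.14, 0.001, 2.484]
contact_force: [-1.0, 3.2, 8.0]
finger_gap: 0.0126
grasp_force: 58.6
time_s: 5.2
eef_pos: [0.5001, 0.0583, 0.1051]
tool_rot: [3.141, 0.0, 2.022]
contact_force: [-4.2, 1.7, 9.8]
finger_gap: 0.013
grasp_force: 59.6
[0.11705629 0.67245824 0.12659103] [3.14087909e+00 1.71662032e-04 2.02191563e+00] [0.50012358 0.05825283 0.10512132]
```

```bash
python3 -m crank '[[[0,0,0,0,0,0.14,0],[0,0,0,0,0,0.14,0],[0,0,0,0,0,0.14,0],[0,0,0,0,0,0.14,0],[0,0,0,0,0,0.14,0],[0,0,0,0,0,0.14,0],[0,0,0,0,0,0.14,0],[0,0,0,0,0,0.14,0],[0,0,0,0,0,0.14,0],[0,0,0,0,0,0,0]]]';python3 - <<'E'
from h import *
s=readout.read_state();print(s["torque"],s["q"])
grab("top","t2",(230,200,290,260),7)
E
```

```text
time_s: 6.45
eef_pos: [0.4992, 0.0584, 0.105]
tool_rot: [-3.14, 0.001, 0.762]
contact_force: [-12.5, 2.4, 16.4]
finger_gap: 0.0126
grasp_force: 60.9
[0.30256181 2.25413001 0.15105353] [-3.70668549e-02  9.34646285e-02  1.79414749e+00  3.32584971e-04
  1.25549951e+00  7.71824093e-01]
```

View pics/t2.png

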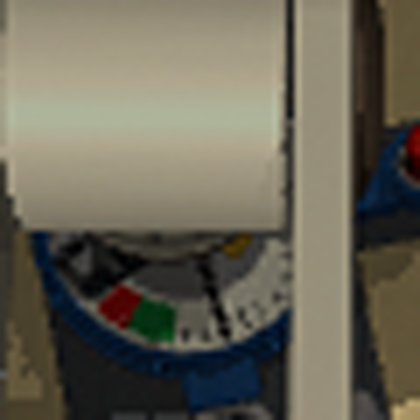

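The pointer has moved on: its tip is at about (262.1,247.4), with the green middle at (252.1,246) and red at (247.3,243.9).

```bash
python3 - <<'E'
from h import *
A=np.array([.5002,.0583])
f=lambda u,v:np.arctan2(*(onz("top",u,v,.058)[:2]-A)[::-1])%(2*np.pi)
g=f(252.1,245.9);p=f(262.1,247.4);p0=f(270.6,241.4);g0=f(252,246)
print(g,p,p0,"key now",4.3-3*(p-g),"start",4.3-3*(p0-g0))
p=f(*(np.array([208,265])/7+[230,200]));print("inner",4.3-3*(p-g))
E
python3 -m crank '[[[-0.1,-0.1,0,0,0,0.14,0],[0,0,0,0,0,0.14,0],[0,0,0,0,0,0.14,0],[0,0,0,0,0,0.14,0],[0,0,0,0,0,0.14,0],[0,0,0,0,0,0.14,0],[0,0,0,0,0,0,0]]]'
```

```text
2.8705364467633565 3.441305514991679 4.0074781823227505 key now 2.5876927953150326 start 0.8762000341433307
inner 2.3168112357561172
time_s: 7.38
eef_pos: [0.4987, 0.059, 0.1052]
tool_rot: [-3.14, -0.001, -0.078]
contact_force: [-3.9, 8.7, 10.0]
finger_gap: 0.0128
grasp_force: 60.6
```

```bash
python3 -m crank '[[[0,-0.1,0,0,0,0.14,0],[0,0,0,0,0,0.14,0],[0,0,0,0,0,0.14,0],[0,0,0,0,0,0.14,0],[0,0,0,0,0,0.14,0],[0,0,0,0,0,0.14,0],[0,0,0,0,0,0.14,0],[0,0,0,0,0,0.1,0],[0,0,0,0,0,0,0]]]'
python3 - <<'E'
from h import *
s=readout.read_state();print(s["torque"],s["q"])
grab("top","t3",(230,200,290,260),7)
E
```

```text
time_s: 8.5
eef_pos: [0.4992, 0.0599, 0.1052]
tool_rot: [-3.139, 0.001, -1.158]
contact_force: [0.9, 7.1, 6.2]
finger_gap: 0.0126
grasp_force: 60.9
[ 1.20251742 -0.15819644  0.17228123] [-3.48061339e-02  9.15244131e-02  1.79591437e+00  1.48525284e-03
  1.25243086e+00  2.69316332e+00]
```

View pics/t3.png

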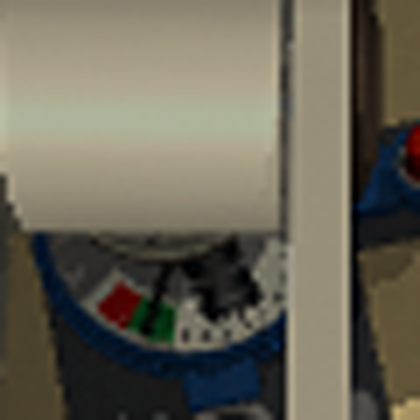

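The pointer stands in the middle of the green, at about (152,318) in the crop. Releasing and lifting.

```bash
python3 -m crank '[[[0,0,0,0,0,0,1],[0,0,0,0,0,0,1],[0,0,0,0,0,0,1],[0,0,0,0,0,0,1],[0,0,-4,0,0,0,1],[0,0,-4,0,0,0,1],[0,0,-4,0,0,0,1],[0,0,0,0,0,0,1]]]'
python3 - <<'E'
from h import *
grab("top","t4",(230,200,290,260),7)
im=vision.read_camera("scene");im2=vision.read_camera("top")
red=lambda h,s,v:((h<6)|(h>174))&(s>140)&(v>60)
for n,i,b in(("scene",im,(240,195,262,232)),("top",im2,(280,205,305,235))):
    c,st,m=blob(i,red,b);print(n,c,st)
E
```

```text
time_s: 9.55
eef_pos: [0.4996, 0.0591, 0.2272]
tool_rot: [-3.137, -0.002, -1.156]
contact_force: [0.6, -0.0, -0.4]
finger_gap: 0.0856
grasp_force: 0.0
scene [251.14912281 212.9122807 ] [  7   9   8  19 114]
top [290.67857143 220.32142857] [ 8 13  6  6 28]
```

View pics/t4.png

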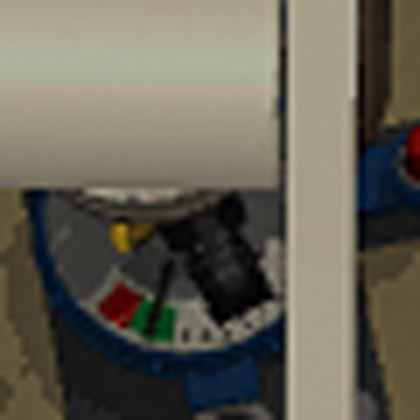

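The pointer rests in the green with the hand off, at about (155,315). Step 1 is done. Now going over the pin.

```bash
python3 - <<'E'
from h import *
print(onz("scene",251.2,204.5,.124),onz("top",291.2,219,.124),tri((251.2,205),(291.2,219)))
E
python3 -m crank '[[[3.7,0.8,0,0,0,0,1],[3.7,0.8,0,0,0,0,1],[3.7,0.9,0,0,0,0,1],[0,0,0,0,0,-0.18,1],[0,0,0,0,0,-0.18,1],[0,0,0,0,0,-0.18,1],[0,0,0,0,0,-0.18,1],[0,0,0,0,0,-0.18,1],[0,0,0,0,0,-0.18,1],[0,0,0,0,0,-0.18,1]]]'
python3 -m crank '[[[0,0,4,0,0,-0.18,1],[0,0,4,0,0,-0.18,1],[0,0,0,0,0,0,1]]]'
python3 - <<'E'
from h import *
s=grab("scene","s5",(190,110,340,260),3.6);t=grab("top","t5",(230,170,380,320),3.6)
c=np.hstack([cv2.imread("pics/s5.png")[:500,:400],cv2.imread("pics/t5.png")[:500,:400]]);cv2.imwrite("pics/v5.png",c)
E
```

```text
[ 0.51725899 -0.05010411  0.124     ] [ 0.52253508 -0.0533975   0.124     ] (array([ 0.52067781, -0.05402846,  0.1273255 ]), np.float64(0.00311721600484829))
time_s: 10.95
eef_pos: [0.52, -0.0524, 0.2229]
tool_rot: [-3.141, 0.002, 0.11]
contact_force: [0.5, 0.3, -0.8]
finger_gap: 0.0853
grasp_force: 0.0
time_s: 11.32
eef_pos: [0.5186, -0.052, 0.141]
tool_rot: [-3.137, 0.005, 0.463]
contact_force: [-0.1, 0.3, 1.0]
finger_gap: 0.0855
grasp_force: 0.0
```

View pics/v5.png

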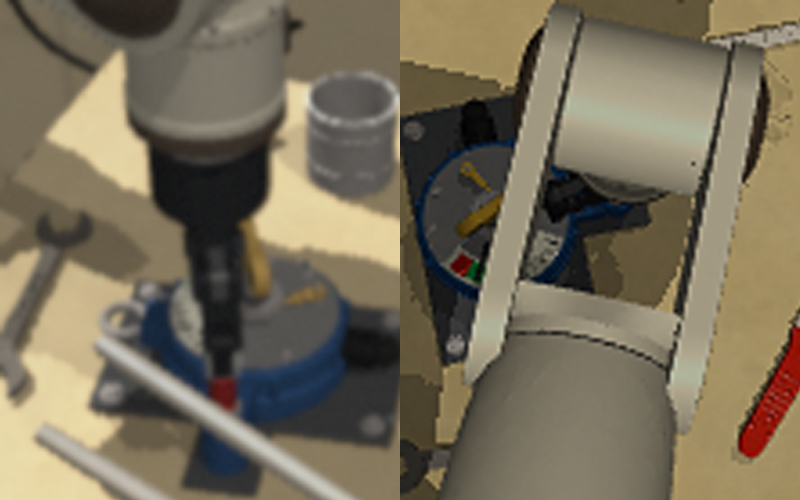

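The fingers line up with the pin, both at column ≈223 of the crop, and are clear of the key. Descending and gripping.

```bash
python3 -m crank '[[[0,0,2.1,0,0,0,1],[0,0,2.1,0,0,0,1],[0,0,0,0,0,0,1],[0,0,0,0,0,0,0],[0,0,0,0,0,0,0],[0,0,0,0,0,0,0],[0,0,0,0,0,0,0],[0,0,0,0,0,0,0],[0,0,0,0,0,0,0]]]' 50
python3 - <<'E'
from workcell import readout
s=readout.read_state();print(s["torque"],s["contact_force"])
E
```

```text
time_s: 12.55
eef_pos: [0.5207, -0.0525, 0.1028]
tool_rot: [3.141, -0.001, 0.464]
contact_force: [-0.8, 0.3, 6.3]
finger_gap: 0.0186
grasp_force: 48.8
[-0.07751311  0.13909194 -0.04607377] [-0.82816431  0.27672225  6.30250515]
```

```bash
python3 -m crank '[[[0,0,-1,0,0,0,0],[0,0,-1.5,0,0,0,0],[0,0,-1.5,0,0,0,0],[0,0,-1.5,0,0,0,0],[0,0,-2,0,0,0,0],[0,0,-2,0,0,0,0],[0,0,-3,0,0,0,0],[0,0,-3,0,0,0,0],[0,0,0,0,0,0,0]]]'
python3 - <<'E'
from h import *
s=grab("scene","s6",(190,90,340,240),3.6);t=grab("top","t6",(90,130,330,320),2.2)
a=cv2.imread("pics/s6.png")[:416,:];b=cv2.imread("pics/t6.png")[:416]
c=np.hstack([a[:,:400],b[:,:400]]);cv2.imwrite("pics/v6.png",c)
st=readout.read_state();print(st["q"],st["contact_force"],st["torque"])
E
```

```text
time_s: 13.68
eef_pos: [0.5211, -0.0526, 0.2602]
tool_rot: [3.139, -0.003, 0.464]
contact_force: [0.2, -0.8, -2.3]
finger_gap: 0.0188
grasp_force: 49.1
[-2.47895292e-01  3.76857137e-02  1.53626661e+00  8.91587132e-05
  1.56765362e+00  8.59095062e-01] [-0.0312864 -1.0062927 -1.7730192] [-0.02107286 -0.00866865 -0.0528892 ]
```

View pics/v6.png

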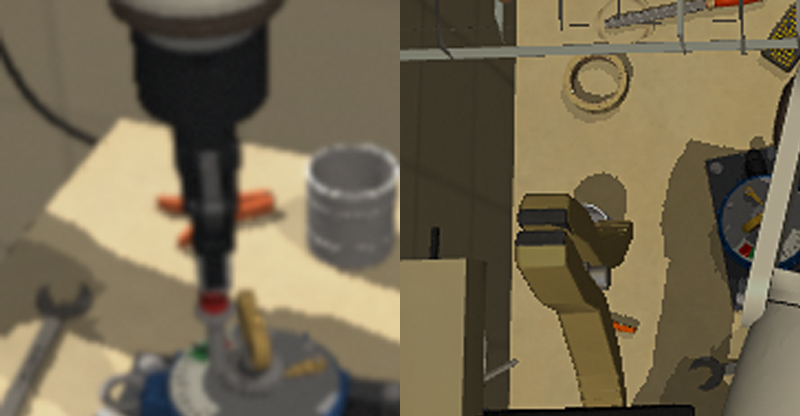

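The pin is clear of the boss and held upright, its collar at about (213,300) and the tip above the case. The tin rim shows at (350,160). Carrying the pin towards the tin in two stages, checking the force because of the overhead object.

```bash
python3 -m crank '[[[1.7,-4.4,0,0,0,0,0],[1.7,-4.4,0,0,0,0,0],[1.8,-4.4,0,0,0,0,0],[0.9,-2.2,0,0,0,0,0],[0.9,-2.2,0,0,0,0,0],[0.9,-2.2,0,0,0,0,0],[0,0,0,0,0,0,0]]]'
python3 - <<'E'
from h import *
grab("top","t7",(80,130,360,340),2.6)
st=readout.read_state();print(st["q"],st["contact_force"],st["torque"])
E
```

```text
time_s: 14.65
eef_pos: [0.502, 0.161, 0.2563]
tool_rot: [-3.141, 0.002, 0.466]
contact_force: [-0.1, 0.2, -1.5]
finger_gap: 0.0185
grasp_force: 49.3
[ 1.62678387e-01  4.76500670e-02  1.52762821e+00 -2.48189623e-05
  1.56795777e+00  1.26843658e+00] [ 0.30778193 -1.02588248 -1.73559673] [-0.05611586  0.03817724  0.00703231]
```

View pics/t7.png

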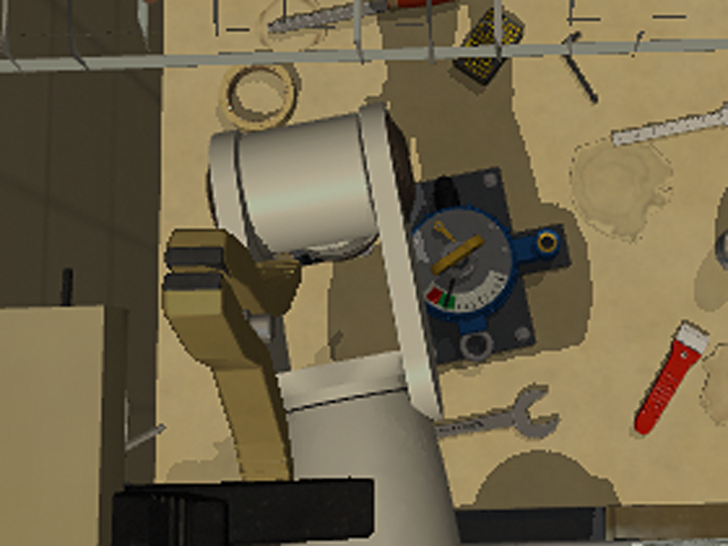

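The overhead fixture occludes even the elbow link at (330,500), so it is above the whole arm. The pointer is still green. Continuing to the tin.

```bash
python3 -m crank '[[[0.9,-2.2,0,0,0,0,0],[0.9,-2.2,0,0,0,0,0],[0.9,-2.2,0,0,0,0,0],[0.9,-2.2,0,0,0,0,0],[0.9,-2.2,0,0,0,0,0],[0.8,-2.1,0,0,0,0,0],[0.8,-2.0,0,0,0,0,0],[0,0,0,0,0,0,0],[0,0,0,0,0,0,0]]]'
python3 - <<'E'
from h import *
im=grab("scene","s8",(220,60,370,210),3.8)
st=readout.read_state();print(st["q"],st["contact_force"],st["eef_pos"])
e=st["eef_pos"];print("tip",proj("scene",e-[0,0,.095]),"rim c",proj("scene",[.489,.323,.08]))
E
```

```text
time_s: 15.82
eef_pos: [0.4897, 0.3218, 0.2571]
tool_rot: [3.141, 0.0, 0.464]
contact_force: [0.3, -0.1, -1.0]
finger_gap: 0.0185
grasp_force: 49.3
[ 4.49853128e-01  1.69781151e-01  1.39112945e+00 -1.24119555e-04
  1.58089624e+00  1.55727473e+00] [-0.08936773 -0.68260353 -1.43477743] [0.48967665 0.32169448 0.25727139]
tip [288.88340613 114.54929358] rim c [288.19710398 137.05664116]
```

View pics/s8.png

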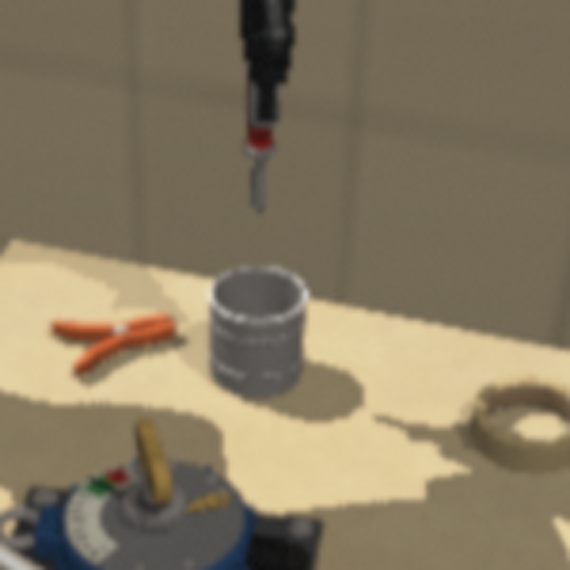

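The pin's tip is at (287.9,115.3), as projected, and centred over the tin rim at (288,137). Lowering.

```bash
python3 -m crank '[[[0,0,3,0,0,0,0],[0,0,3,0,0,0,0],[0,0,3,0,0,0,0],[0,0,2,0,0,0,0],[0,0,1.5,0,0,0,0],[0,0,1,0,0,0,0],[0,0,0.8,0,0,0,0],[0,0,0.4,0,0,0,0],[0,0,0,0,0,0,0],[0,0,0,0,0,0,0]]]'
```

```text
time_s: 17.12
eef_pos: [0.4897, 0.3224, 0.1108]
tool_rot: [-3.141, -0.001, 0.464]
contact_force: [0.8, 0.4, -1.5]
finger_gap: 0.0185
grasp_force: 49.3
```

```bash
python3 -m crank '[[[0,0,0.3,0,0,0,0],[0,0,0.3,0,0,0,0],[0,0,0.3,0,0,0,0],[0,0,0,0,0,0,0],[0,0,0,0,0,0,0]]]'
```

```text
time_s: 17.75
eef_pos: [0.4896, 0.3223, 0.1014]
tool_rot: [-3.142, -0.0, 0.464]
contact_force: [-0.1, -0.5, -1.9]
finger_gap: 0.0186
grasp_force: 49.3
```

```bash
python3 -m crank '[[[0,0,0,0,0,0,0.3],[0,0,0,0,0,0,0.5],[0,0,0,0,0,0,1],[0,0,0,0,0,0,1],[0,0,0,0,0,0,1],[0,0,0,0,0,0,1]]]'
python3 -m crank '[[[0,0,-1,0,0,0,1],[0,0,-2,0,0,0,1],[0,0,-3,0,0,0,1],[0,0,-3,0,0,0,1],[0,0,-3,0,0,0,1],[0,0,-2,0,0,0,1],[0,0,0,0,0,0,1],[0,0,0,0,0,0,1]]]'
python3 - <<'E'
from h import *
im=grab("scene","s9",(220,60,370,210),3.8)
E
```

```text
time_s: 18.5
eef_pos: [0.4895, 0.3223, 0.1013]
tool_rot: [-3.141, 0.0, 0.464]
contact_force: [0.3, -0.2, -0.4]
finger_gap: 0.0858
grasp_force: 0.0
time_s: 19.5
eef_pos: [0.4893, 0.3222, 0.2407]
tool_rot: [-3.141, 0.001, 0.464]
contact_force: [0.4, 0.4, -0.6]
finger_gap: 0.0852
grasp_force: 0.0
```

View pics/s9.png

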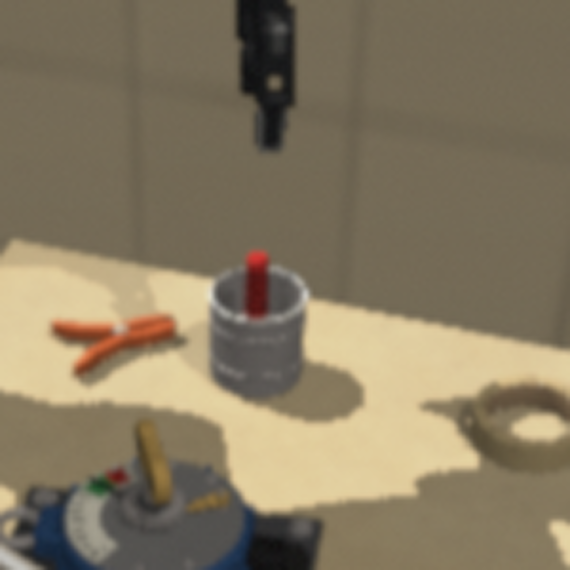

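The pin stands upright in the tin, handle top at (258,258) of the crop, with the tin and the dial undisturbed. I'll wait a moment, confirm nothing is moving, and hand in.

```bash
python3 - <<'E'
from h import *
red=lambda h,s,v:((h<5)|(h>174))&(s>140)&(v>60)
b=(278,120,300,150)
print(blob(vision.read_camera("scene"),red,b)[:2])
for _ in range(20): im=vision.read_camera("scene")
print(blob(im,red,b)[:2])
from workcell import ticket
print(ticket.close_job())
E
```

```text
(array([287.03658537, 133.92682927]), array([ 7,  6,  6, 17, 82], dtype=int32))
(array([287.06024096, 133.8313253 ]), array([ 7,  6,  6, 17, 83], dtype=int32))
the job is handed in; nothing more can be done
None
```

I wound the balancer in one bite until the pointer stayed in the green, pulled the lock pin, lowered it upright into the standing tin, and handed the job in at about 21 s; no verdict was returned.

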